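# Move the under-sink row to the new rack, turned end for end

## Task

The old wooden tray under the basin is coming out and the new grey rack will serve from the opposite side: move the four things (small white pump bottle, washer tin, sink plug, tap spindle) from the tray to the rack in the reverse order, so that the one at the tray's left end stands at the rack's right end and so on along the row. Stand each upright in the middle of its own cork disc, one to a place, and let go. Never let any of them tip over, and leave the plunger head, the bottle brush and the large amber pump bottle where they are.

Things in the scene. Friction and masses are not known exactly. Their poses are not given: they have to be found in the camera images.
- pump: small closed pump bottle, white plastic, round body 50 mm across and straight up to 66 mm above its underside, then a shoulder to a 29 mm grey collar (78 to 90 mm high) and a pump head with a 24 mm spout along its x, 107 mm high in all; 140 g nominal (masses vary by a third). Stands at the start on its saucer. Origin: centre of its underside; z up along its axis.
- tin: closed chrome tap-washer tin, plain short cylinder 54 mm across with a 56 mm lid (24 to 34 mm high), 34 mm high in all; 110 g nominal. Stands on its saucer. Origin: centre of its underside; z up along its axis.
- plug: dark rubber sink plug: tapered disc, 44 mm across below and 52 mm above, 13 mm thick, with a thin stem carrying a round grip knob 24 mm across from 25 to 47 mm above the underside; 70 g nominal. Stands on its saucer. Origin: centre of its underside; z up along its axis.
- spindle: brass tap spindle standing on end: foot 44 mm across and 12 mm high, round barrel 32 mm across from 13 to 46 mm high, then a thin stem, 70 mm high in all; 160 g nominal. Stands on its saucer. Origin: centre of its underside; z up along its axis.
- old_rack: old wooden tray, fixed, 76 mm (x) by 326 mm (y), floor 4 mm thick, walls 18 mm high at its y ends, long sides open. A row of four places at x = 0, y = +117, +39, -39, -117 mm: a saucer fixed at each, a thing on each saucer. Its +y points to the robot's left within 0.15 rad. Nearer to the robot than the new rack, or beyond it. Origin: centre of its underside, on the table.
- new_rack: new grey plastic rack, fixed, empty, 76 mm (x) by 326 mm (y), floor top 6 mm up, long sides open; cross walls 4 mm thick, 22 mm high at y = -160, -78, 0, +78, +160 mm. A flush cork disc 64 mm across marks each place centre: x = 0, y = +117, +39, -39, -117 mm. Its +y points to the robot's left within 0.15 rad. Origin: centre of its underside, on the table.
- pump_saucer: drip saucer, white disc with a grey face, 69 mm across, 3 mm thick (top 7 mm above the table), fixed where the pump bottle stands at the start; it stays there and so shows the pump bottle's place in the old row. The four look alike. Origin: centre of its underside; axes parallel to the old rack's.
- tin_saucer: drip saucer, white disc with a grey face, 69 mm across, 3 mm thick (top 7 mm above the table), fixed where the tin stands at the start; it stays there and so shows the tin's place in the old row. The four look alike. Origin: centre of its underside; axes parallel to the old rack's.
- plug_saucer: drip saucer, white disc with a grey face, 69 mm across, 3 mm thick (top 7 mm above the table), fixed where the plug stands at the start; it stays there and so shows the plug's place in the old row. The four look alike. Origin: centre of its underside; axes parallel to the old rack's.
- spindle_saucer: drip saucer, white disc with a grey face, 69 mm across, 3 mm thick (top 7 mm above the table), fixed where the spindle stands at the start; it stays there and so shows the spindle's place in the old row. The four look alike. Origin: centre of its underside; axes parallel to the old rack's.
- plunger: bystander: red plunger head standing mouth down, 104 mm across, 80 mm high, loose, to the robot's right. Origin: centre of its underside; z up along its axis.
- brush: bystander: bottle brush with a wooden handle lying diagonally to the robot's left, about 300 mm long along its x, up to 36 mm high, loose. Origin: on the table under its middle.
- big_bottle: bystander: large closed amber pump bottle with a black pump, 72 mm across, 170 mm high, loose, to the robot's right. Origin: centre of its underside; z up along its axis.
There are look-alikes about, which are no part of the job. What is shaped like the plug but blue or green is not meant.

How it is judged:
At the end, for the whole second after the job is handed in: Each thing stands in the new rack at the mirror place of its old one (old y = +117 mm to new y = -117 mm, +39 to -39, and so on), origin within 12 mm of the place centre in rack x and in rack y, on the rack floor (origin 1 to 11 mm above the rack's), tilted under 0.1 rad, at rest (((y of pump_saucer in the frame of old_rack between 0.097 and 0.137 m and y of pump in the frame of new_rack between -0.129 and -0.105 m) or (y of pump_saucer in the frame of old_rack between 0.019 and 0.059 m and y of pump in the frame of new_rack between -0.051 and -0.027 m) or (y of pump_saucer in the frame of old_rack between -0.059 and -0.019 m and y of pump in the frame of new_rack between 0.027 and 0.051 m) or (y of pump_saucer in the frame of old_rack between -0.137 and -0.097 m and y of pump in the frame of new_rack between 0.105 and 0.129 m)) and x of pump in the frame of new_rack between -0.012 and 0.012 m and z of pump in the frame of new_rack between 0.001 and 0.011 m and angle between each of pump, tin, plug, spindle's own z axis and vertical below 0.1 rad and linear speed of each of pump, tin, plug, spindle below 0.02 m/s and angular speed of each of pump, tin, plug, spindle below 0.2 rad/s and ((y of tin_saucer in the frame of old_rack between 0.097 and 0.137 m and y of tin in the frame of new_rack between -0.129 and -0.105 m) or (y of tin_saucer in the frame of old_rack between 0.019 and 0.059 m and y of tin in the frame of new_rack between -0.051 and -0.027 m) or (y of tin_saucer in the frame of old_rack between -0.059 and -0.019 m and y of tin in the frame of new_rack between 0.027 and 0.051 m) or (y of tin_saucer in the frame of old_rack between -0.137 and -0.097 m and y of tin in the frame of new_rack between 0.105 and 0.129 m)) and x of tin in the frame of new_rack between -0.012 and 0.012 m and z of tin in the frame of new_rack between 0.001 and 0.011 m and ((y of plug_saucer in the frame of old_rack between 0.097 and 0.137 m and y of plug in the frame of new_rack between -0.129 and -0.105 m) or (y of plug_saucer in the frame of old_rack between 0.019 and 0.059 m and y of plug in the frame of new_rack between -0.051 and -0.027 m) or (y of plug_saucer in the frame of old_rack between -0.059 and -0.019 m and y of plug in the frame of new_rack between 0.027 and 0.051 m) or (y of plug_saucer in the frame of old_rack between -0.137 and -0.097 m and y of plug in the frame of new_rack between 0.105 and 0.129 m)) and x of plug in the frame of new_rack between -0.012 and 0.012 m and z of plug in the frame of new_rack between 0.001 and 0.011 m and ((y of spindle_saucer in the frame of old_rack between 0.097 and 0.137 m and y of spindle in the frame of new_rack between -0.129 and -0.105 m) or (y of spindle_saucer in the frame of old_rack between 0.019 and 0.059 m and y of spindle in the frame of new_rack between -0.051 and -0.027 m) or (y of spindle_saucer in the frame of old_rack between -0.059 and -0.019 m and y of spindle in the frame of new_rack between 0.027 and 0.051 m) or (y of spindle_saucer in the frame of old_rack between -0.137 and -0.097 m and y of spindle in the frame of new_rack between 0.105 and 0.129 m)) and x of spindle in the frame of new_rack between -0.012 and 0.012 m and z of spindle in the frame of new_rack between 0.001 and 0.011 m); the robot touches nothing.
It fails at once if the plunger head is shifted by more than 20 mm (distance of plunger from where it was at the start of the episode above 0.02 m).
It fails at once if the bottle brush is shifted by more than 20 mm (distance of brush from where it was at the start of the episode above 0.02 m).
It fails at once if the large amber pump bottle is shifted by more than 20 mm (distance of big_bottle from where it was at the start of the episode above 0.02 m).
It fails at once if one of the four things tips over (more than 0.7 rad) (angle between any of pump, tin, plug, spindle's own z axis and vertical above 0.7 rad).
It also fails if it takes over 104 s, if anything falls off the work surface, if the arm or the gripper's body presses on something with over 40 N, if the wrist force passes 120 N, or if a joint passes its speed limit or range.

## Robot

A 7-joint arm with a two-finger parallel gripper is mounted at the origin on the work surface. World frame = base frame: x ahead of the robot, y to its left, z up, the work surface at z = 0. Lengths are in m, angles in rad, forces in N, time in s.
With the tool pointing down it reaches from about 0.4 to 0.925 m from the base axis. Payload 4.1 kg.
Tool frame: the origin (TCP) lies at the centre of the arm's flange, where the gripper is bolted on; the fingertips stand 173 mm ahead of it and the grasp point (between the pads) lies 155 mm ahead of it; z points along the fingers, y is the line along which they close (so a half turn about z gives the same grasp; the last joint's range is limited). The gripper opens to 85 mm and grips with 20 to 120 N. Pads are 22 mm wide; open, the fingers measure 114 mm over their backs; the gripper's body (76 mm by 85 mm) begins 54 mm behind the grasp point. The pads swing forward as they close: fully open they stand 13 mm farther back than shut.
Start: joints at [1.107, 0.398, 0.045, 1.537, -0.019, 1.207, -0.051], TCP at [0.232, -0.607, 0.405] pointing down, gripper open.
Joint ranges: [-2.82, 2.82], [-0.49, 2.23], [-1.37, 1.46], [0, 2.46], [-1.36, 4.5], [0.23, 2], [-2.94, 2.94]. Speed limits (rad/s): [2.57, 2.57, 3.14, 3.14, 3.14, 3.14, 3.14].

## Interface

Orientations are given as a unit quaternion [x, y, z, w].
In Python, from cell import telemetry, cams, workorder, spotter gives the robot as it stands. The module is installed in compiled form; this text tells all that it offers.
- The arm moves only by the tool apply_moves, never from a script. Its argument "commands" is a list of rows, each a list of 3 entries, a list of its own where there are three numbers: the opening, from 0 (shut) to 1 (fully open), then the shift along the tool's x, y, z in a scale on which 1.0 is 750 mm, then the turn about the tool's z in parts of the range, where 1.0 means 90 degrees. In form: [[fingers, [tx, ty, tz], roll], ...]. A call has 1 to 8 rows; each row is the pose to reach, as a shift and turn from the pose commanded when the call began, along the tool's axes at that moment; what a row does not reach only later rows make up. A row lasts 1/8 s, in which the tool goes at most 62.5 mm and 10.7 degrees, less where a joint would pass 70% of its speed; a pose out of reach is approached as far as the arm can. A shift or turn number past 1, either way, is cut back to 1. A call with a gripper value outside its range is refused whole. The fingers move at their own pace and stop on an object; the grip force is fixed at half the most. Time passes only in rows, so rows that repeat a pose let the fingers close. It gives the time, the measured TCP pose, the force, the opening and the grip force at its end, in the units of the state.
- telemetry.sense(): the state, without advancing time (a new reading comes with each control period).
- cams.snapshot(name): name is "side" or "top" or "wrist"; returns a dict with "color" (420x560x3 uint8, blue, green, red), "fx", "fy", "cx", "cy" (pixels), "k1" (the pictures are not rectified: a ray, as slopes to the right and down, at radius r is drawn at 1 + k1 r^2 times it, then the intrinsics apply), "xyz" and "rotation" of the camera in the world; the wrist camera has in their place "tool_from_camera" (4x4, takes a point from camera to tool coordinates, whose origin is the TCP and whose axes are the flange's). Camera axes: x right, y down, z forward; pixel columns grow to the right and rows downward; lengths in m; the calibration is good to about 2 mm. A picture is of the moment at which its call begins: read the wrist's pose just before it. There is no depth.
- workorder.job_done(): hands the job in; it is judged then, once.
Trained networks look in the newest picture that a camera, given by its name, has taken for a name from the list of things; names that differ only in an ending like _2 or _b are one class to them, and where a whole thing is asked for, a point or a joint stands for the part that bears it (a point fixed in the world has none). Each returns a list of dicts, best first, with "confidence" (0 to 1); they miss things now and then, are a little off and sometimes report something else, mostly with a low value. They report only what shows in the picture. A call takes as long as a camera call. They do not tell look-alikes from the thing itself.
- spotter.look_for(camera, name): "pixel" ([row, column] in pixels, amid what is visible of it).
- spotter.pinpoint(camera, name): "pixel" ([row, column] in pixels: a listed point, or the origin of a listed thing).
The state is a dict: "t": time; "qpos": joint angles; "qd": joint speeds; "tau": joint torques, N m; "tcp_pos": TCP position; "tcp_rot": TCP orientation; "contact_force": force on the tool from outside, world axes, zero at the start; "ft_torque": the same for the moment, N m; "grip_width": finger opening in m; "gripper_force": force on a finger pad.
Only numpy, scipy, OpenCV 4.12 (cv2) and the standard library are available. Lean on these libraries where they do the work, as an engineer would, in place of code of your own. Each camera call takes 0.05 s, during which the arm holds its last target. There are 200 camera calls.

## Working session

There is one attempt and no reset: what is moved stays moved. The work goes in short steps, Python scripts to look and compute and a tool call to move; the robot and the scene stay as the last step left them, time stands still between calls to the robot, and variables do not carry over. Pictures are saved under pics/ and viewed, at most 14 in all, crops included, and the job is handed in when it is done.

Besides the shell and the picture viewer there is one more tool, called after "Emit:" as name(argument=value, ...), one argument or row to a line, values as JSON. apply_moves: Moves the arm, as the interface text tells. Its arguments: {"type":"object","properties":{"commands":{"type":"array"}},"required":["commands"]}

```bash
mkdir -p pics
cat > h.py <<'E'
import numpy as np, cv2
from scipy.spatial.transform import Rotation as R
from cell import telemetry, cams, workorder, spotter
def pose(s):
    T=np.eye(4);T[:3,:3]=R.from_quat(s["tcp_rot"]).as_matrix();T[:3,3]=s["tcp_pos"];return T
def snap(n):
    s=telemetry.sense();d=cams.snapshot(n)
    if n=="wrist": T=pose(s)@np.array(d["tool_from_camera"])
    else:
        T=np.eye(4);r=np.array(d["rotation"]);T[:3,:3]=r if r.shape==(3,3) else R.from_quat(r).as_matrix();T[:3,3]=d["xyz"]
    d["T"]=T;return d
def world(d,px,z):
    q=np.array([(px[1]-d["cx"])/d["fx"],(px[0]-d["cy"])/d["fy"]]);u=q.copy()
    for _ in range(20): u=q/(1+d["k1"]*(u@u))
    v=d["T"][:3,:3]@np.array([u[0],u[1],1]);o=d["T"][:3,3]
    return o+v*(z-o[2])/v[2]
def pix(d,p):
    c=np.linalg.inv(d["T"])@np.append(p,1);u=c[:2]/c[2];u=u*(1+d["k1"]*(u@u))
    return np.array([u[1]*d["fy"]+d["cy"],u[0]*d["fx"]+d["cx"]])
E
python3 - <<'E'
from h import *
s=telemetry.sense();print(s["t"],s["tcp_pos"],s["tcp_rot"],s["grip_width"]);print(pose(s)[:3,:3].round(3))
for n in("top","side"):
    d=snap(n);cv2.imwrite(f"pics/{n}0.png",d["color"]);print(n,d["T"].round(3),d["fx"],d["k1"])
    for k,z in dict(pump=.007,tin=.007,plug=.007,spindle=.007,old_rack=0,new_rack=0,plunger=0,brush=0,big_bottle=0,pump_saucer=.004).items():
        for r in spotter.pinpoint(n,k)[:4]: print(k,np.round(r["pixel"]),round(r["confidence"],2),world(d,r["pixel"],z)[:2].round(3))
E
```

```text
0.0 [ 0.23181291 -0.60694701  0.40364215] [ 9.83402129e-01  1.81436724e-01 -2.80994693e-04 -9.42793813e-04] 0.08554001383855828
[[ 0.934  0.357 -0.001]
 [ 0.357 -0.934  0.002]
 [-0.    -0.002 -1.   ]]
top [[ 0.078 -0.977  0.2    0.403]
 [-0.997 -0.076  0.018 -0.011]
 [-0.002 -0.201 -0.98   1.1  ]
 [ 0.     0.     0.     1.   ]] 453.79156321452047 -0.012552502114579103
pump [188. 263.] 0.84 [0.659 0.05 ]
tin [192. 294.] 0.96 [ 0.656 -0.027]
plug [156. 372.] 0.85 [ 0.763 -0.216]
plug [237. 363.] 0.81 [ 0.558 -0.202]
plug [203. 426.] 0.62 [ 0.654 -0.353]
plug [195. 356.] 0.52 [ 0.659 -0.181]
spindle [190. 328.] 0.64 [ 0.667 -0.11 ]
spindle [192. 324.] 0.64 [ 0.662 -0.101]
old_rack [191. 307.] 0.89 [ 0.663 -0.059]
old_rack [186. 262.] 0.5 [0.666 0.052]
new_rack [272. 272.] 0.97 [0.457 0.011]
plunger [277. 437.] 0.66 [ 0.475 -0.383]
brush [228. 119.] 0.88 [0.534 0.395]
big_bottle [205. 426.] 0.79 [ 0.651 -0.354]
pump_saucer [187. 262.] 0.51 [0.663 0.052]
pump_saucer [206. 424.] 0.19 [ 0.647 -0.348]
side [[ 0.945 -0.255  0.206  0.359]
 [-0.327 -0.698  0.638 -0.705]
 [-0.019 -0.67  -0.742  0.882]
 [ 0.     0.     0.     1.   ]] 397.0938516435855 -0.09165016881350692
pump [198. 296.] 0.7 [0.655 0.063]
tin [217. 308.] 0.81 [ 0.661 -0.019]
plug [264. 331.] 0.78 [ 0.658 -0.191]
plug [279. 296.] 0.66 [ 0.558 -0.202]
plug [261. 372.] 0.62 [ 0.764 -0.22 ]
plug [201. 299.] 0.22 [0.66  0.047]
spindle [239. 317.] 0.64 [ 0.658 -0.101]
old_rack [229. 316.] 0.76 [ 0.669 -0.064]
old_rack [263. 328.] 0.44 [ 0.656 -0.181]
new_rack [231. 238.] 0.98 [0.457 0.005]
plunger [359. 292.] 0.76 [ 0.477 -0.392]
plunger [201. 298.] 0.23 [0.659 0.056]
brush [238. 317.] 0.63 [ 0.661 -0.094]
brush [145. 233.] 0.57 [0.541 0.387]
big_bottle [319. 353.] 0.61 [ 0.647 -0.349]
big_bottle [199. 299.] 0.59 [0.667 0.062]
pump_saucer [202. 298.] 0.62 [0.657 0.049]
```

Run:
```python
import cv2
a=cv2.imread("pics/top0.png")[130:330,180:480]
cv2.imwrite("pics/top0c.png",cv2.resize(a,None,fx=2.6,fy=2.6,interpolation=cv2.INTER_CUBIC))
```

```text
(no output)
```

View pics/top0.png

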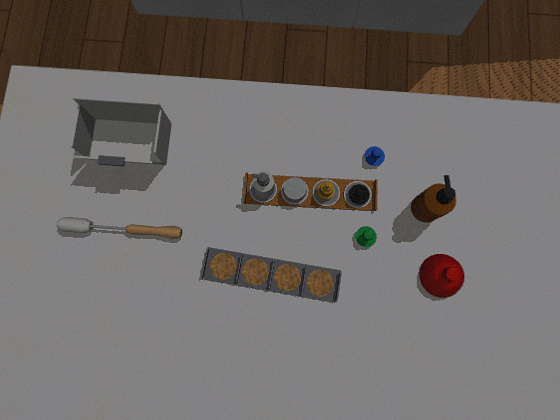

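View pics/top0c.png

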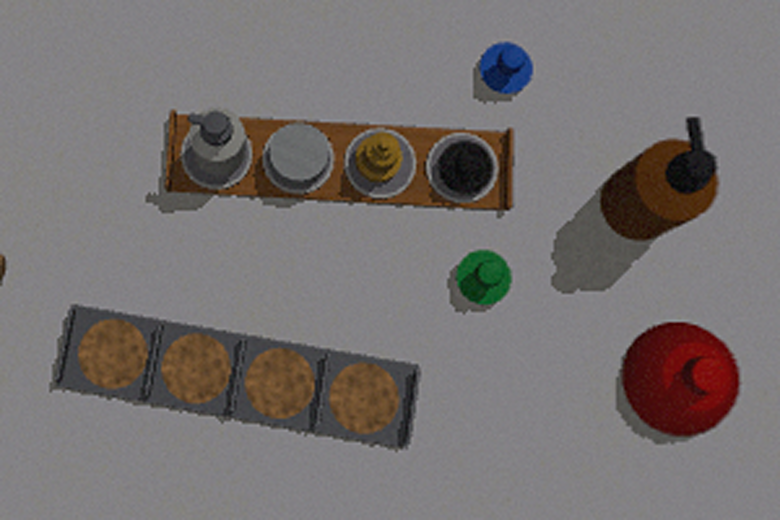

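Row from the robot's left: white pump (188,263), chrome tin (192,294), brass spindle (190,327) and dark plug (195,357). The grey rack has four corks at about row 265–283. The plug-shaped candidates are black (195,357), blue (156,372) and green (237,366). Only the black one is dark rubber and on a tray saucer, as the enlarged crop shows. On the rack, from left to right: plug, spindle, tin, pump.

The rows are not in the units I measure in: shifts go in shares of 750 mm and turns go in shares of 90 degrees. I convert before sending: 376 mm / 750 = 0.5013, -300 mm / 750 = -0.4, -69 degrees / 90 = -0.7667.

Emit:
apply_moves(
  commands=[
    [1,[0.0627,-0.0493,0],-0.1],
    [1,[0.1253,-0.1,0],-0.2],
    [1,[0.188,-0.1493,0],-0.3],
    [1,[0.2507,-0.2,0],-0.4],
    [1,[0.3133,-0.2493,0],-0.5],
    [1,[0.376,-0.3,0],-0.6],
    [1,[0.4387,-0.3493,0],-0.7],
    [1,[0.5013,-0.4,0],-0.7667],
  ],
)

```text
t: 2.1
tcp_pos: [0.4768, -0.1912, 0.4051]
tcp_rot: [0.707, 0.708, 0.0, 0.001]
contact_force: [0.8, -0.4, -1.3]
grip_width: 0.085
gripper_force: 0.0
```

Run:
```python
from h import *
s=telemetry.sense();print(s["t"],s["tcp_pos"],s["contact_force"]);print(pose(s)[:3,:3].round(3));print(s["qpos"])
d=cams.snapshot("wrist");T=np.array(d["tool_from_camera"]);print(T.round(3),d["fx"])
```

```text
2.1 [ 0.47680906 -0.19118394  0.40512209] [ 0.75351951 -0.42090906 -1.31736283]
[[-0.002  1.     0.001]
 [ 1.     0.002 -0.001]
 [-0.001  0.001 -1.   ]]
[ 0.65186017  0.16965304 -0.39764528  1.84843571  0.07275959  1.13632547
  0.23038063]
[[-0.    -0.964 -0.267  0.068]
 [ 1.    -0.    -0.     0.001]
 [-0.    -0.267  0.964  0.03 ]
 [ 0.     0.     0.     1.   ]] 295.3217878426489
```

Converted, 200 mm / 750 = 0.2667, 165 mm / 750 = 0.22.

Emit:
apply_moves(
  commands=[
    [1,[0.0733,0.0293,0.0133],0],
    [1,[0.1467,0.0587,0.0133],0],
    [1,[0.22,0.088,0.0133],0],
    [1,[0.2667,0.1067,0.0133],0],
    [1,[0.2667,0.1067,0.0133],0],
  ],
)

```text
t: 2.78
tcp_pos: [0.557, 0.0108, 0.395]
tcp_rot: [0.705, 0.709, 0.001, -0.0]
contact_force: [0.5, -0.6, 0.7]
grip_width: 0.0855
gripper_force: 0.0
```

```bash
cat > meas.py <<'E'
from h import *
def corks(d,img):
    h=cv2.cvtColor(img,cv2.COLOR_BGR2HSV);m=cv2.inRange(h,(5,70,50),(22,255,255))
    m=cv2.morphologyEx(m,cv2.MORPH_OPEN,np.ones((3,3)));n,l,st,c=cv2.connectedComponentsWithStats(m)
    return [(c[i][::-1],st[i,4],world(d,c[i][::-1],.006)[:2].round(4)) for i in range(1,n) if st[i,4]>150]
E
python3 - <<'E'
from meas import *
s=telemetry.sense();print(s["t"],s["tcp_pos"])
for n in("wrist","top"):
    d=snap(n);cv2.imwrite(f"pics/{n}1.png",d["color"])
    for c in corks(d,d["color"]): print(n,c)
    for k,z in dict(pump=.007,tin=.007,plug=.007,spindle=.007,old_rack=0,new_rack=0).items():
        for r in spotter.pinpoint(n,k)[:3]: print(k,np.round(r["pixel"]),round(r["confidence"],2),world(d,r["pixel"],z)[:2].round(4))
E
```

```text
2.775 [0.55699725 0.0107979  0.39496198]
wrist (array([ 76.76106527, 197.95461365]), np.int32(2666), array([0.4641, 0.131 ]))
wrist (array([167.40070922, 354.44751773]), np.int32(2820), array([0.6492, 0.0278]))
wrist (array([145.77634409, 195.66365591]), np.int32(2325), array([0.4566, 0.0531]))
wrist (array([207.93258996, 193.99391789]), np.int32(1973), array([ 0.4491, -0.0246]))
wrist (array([242.66504854, 379.55825243]), np.int32(206), array([ 0.6896, -0.0713]))
wrist (array([262.218, 200.242]), np.int32(1000), array([ 0.4518, -0.1003]))
wrist (array([286.47687861, 346.64956647]), np.int32(1384), array([ 0.6504, -0.1362]))
pump [150. 362.] 0.57 [0.6571 0.049 ]
tin [214. 359.] 0.69 [ 0.659  -0.0322]
plug [316. 352.] 0.6 [ 0.6611 -0.1829]
plug [326. 282.] 0.58 [ 0.5627 -0.1993]
spindle [266. 360.] 0.65 [ 0.6659 -0.1044]
old_rack [235. 359.] 0.68 [ 0.6628 -0.0623]
old_rack [264. 360.] 0.4 [ 0.6675 -0.1047]
new_rack [175. 197.] 0.7 [0.4537 0.0171]
top (array([ 41.33309119, 135.7787215 ]), np.int32(17896), array([1.0344, 0.4222]))
top (array([ 54.50145114, 492.59867785]), np.int32(12404
[... 333 characters left out ...]
2(240), array([ 0.6683, -0.1058]))
top (array([200.70566728, 437.03473492]), np.int32(547), array([ 0.6612, -0.3804]))
top (array([230.5505618 , 155.26966292]), np.int32(534), array([0.5339, 0.3026]))
top (array([265.56338028, 222.89260563]), np.int32(568), array([0.4626, 0.1297]))
top (array([272.01162791, 248.81007752]), np.int32(258), array([0.4522, 0.0664]))
plug [237. 366.] 0.88 [ 0.5584 -0.209 ]
plug [154. 374.] 0.81 [ 0.7687 -0.2204]
plug [197. 356.] 0.58 [ 0.655  -0.1793]
spindle [188. 326.] 0.53 [ 0.6706 -0.1046]
spindle [196. 353.] 0.24 [ 0.6561 -0.1736]
old_rack [190. 308.] 0.67 [ 0.6655 -0.0607]
old_rack [226. 121.] 0.63 [0.5395 0.3899]
new_rack [194. 356.] 0.26 [ 0.6646 -0.181 ]
```

View pics/wrist1.png

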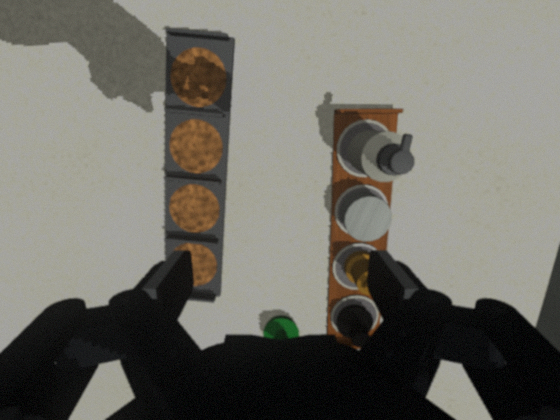

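```bash
cat >> meas.py <<'E'
from scipy.optimize import least_squares
Y=np.array([.117,.039,-.039,-.117])
def fit(P,idx=range(4)):
    P=np.array(P);y=Y[list(idx)]
    f=lambda p:(P-np.c_[p[0]-np.sin(p[2])*y,p[1]+np.cos(p[2])*y]).ravel()
    r=least_squares(f,[.5,0,0]);return r.x.round(4),(r.fun*1000).round(1)
E
python3 - <<'E'
from meas import *
d=snap("top");img=cv2.imread("pics/top0.png")
C=[c for c in corks(d,img) if .4<c[2][0]<.52 and -.15<c[2][1]<.2]
for c in C: print(c)
if len(C)==4: print("top",fit(sorted([c[2] for c in C],key=lambda p:-p[1])))
d=snap("wrist")
C=[c for c in corks(d,d["color"]) if .4<c[2][0]<.52]
print("wrist",fit(sorted([c[2] for c in C],key=lambda p:-p[1])[:3],range(3)))
print("old top",fit([(.659,.05),(.656,-.027),(.6645,-.105),(.659,-.181)]))
print("old wr",fit([(.657,.049),(.659,-.032),(.666,-.104),(.661,-.183)]))
# saucer bottoms: non-wood blobs inside the tray, seen from top
img=cv2.imread("pics/top0.png");h=cv2.cvtColor(img,cv2.COLOR_BGR2HSV)
w=cv2.inRange(h,(5,110,40),(20,255,255));w[:165]=0;w[220:]=0;w[:,:235]=0;w[:,385:]=0
d=snap("top");ys,xs=np.nonzero(w)
P=np.array([world(d,(a,b),.004)[:2] for a,b in zip(ys,xs)],np.float32);print("tray rect",cv2.minAreaRect(P))
E
```

```text
(array([265.64808362, 222.92682927]), np.int32(574), array([0.4624, 0.1296]))
(array([271.20386643, 254.97539543]), np.int32(569), array([0.4552, 0.0519]))
(array([276.96724138, 287.09310345]), np.int32(580), array([ 0.4476, -0.0256]))
(array([282.67350427, 319.62393162]), np.int32(585), array([ 0.4402, -0.1036]))
top (array([ 0.4514,  0.0131, -0.0952]), array([-0.1,  0.1,  0.1,  0. , -0. ,  0.1, -0. , -0.2]))
wrist (array([ 0.4528,  0.0143, -0.0973]), array([ 0. ,  0.2,  0. , -0. , -0. , -0.2]))
old top (array([ 0.6596, -0.0658,  0.011 ]), array([ 0.7, -1.2, -3.2, -0.2,  4.4, -0.3, -1.9,  1.7]))
old wr (array([ 0.6608, -0.0675,  0.0247]), array([-0.9, -0.5, -0.8, -3.5,  4.3,  2.5, -2.6,  1.5]))
tray rect ((0.6620725393295288, -0.06668367981910706), (0.0794985219836235, 0.3278680145740509), 1.2356752157211304)
```

```bash
cat > go.py <<'E'
import sys
from h import *
O=(.661,-.0665,.021);N=(.452,.0137,-.096)
def place(f,y): return f[0]-np.sin(f[2])*y, f[1]+np.cos(f[2])*y, f[2]
P={"plug":-.117,"spindle":-.039,"tin":.039,"pump":.117}
def delta(x,y,z,yaw):
    s=telemetry.sense();T=pose(s);v=T[:3,:3].T@(np.array([x,y,z])-T[:3,3])*1000
    a=np.arctan2(T[1,0],T[0,0])-np.pi/2;r=-np.degrees((yaw-a+np.pi)%(2*np.pi)-np.pi)
    return v.round(1),round(r,2)
if __name__=="__main__":
    s=telemetry.sense();print(s["t"],np.round(s["tcp_pos"],4),np.round(s["qpos"],2))
    for n in sys.argv[1:]:
        for w,f,sg in(("from",O,1),("to",N,-1)):
            x,y,a=place(f,sg*P[n]);print(n,w,round(x,4),round(y,4),delta(x,y,s["tcp_pos"][2],a))
E
python3 go.py plug
```

```text
3.625 [0.5565 0.0071 0.3947] [ 0.35  0.27 -0.53  1.76  0.15  1.15 -0.23]
plug from 0.6635 -0.1835 (array([-190.4,  107.3,    0. ]), np.float64(-1.29))
plug to 0.4632 0.1302 (array([122.9, -93.5,  -0. ]), np.float64(5.41))
```

Converted, -190 mm / 750 = -0.2533, -144 mm / 750 = -0.192, -1.3 degrees / 90 = -0.0144.

Emit:
apply_moves(
  commands=[
    [1,[-0.064,0.036,0],-0.0033],
    [1,[-0.128,0.072,0],-0.0067],
    [1,[-0.192,0.108,0],-0.0111],
    [1,[-0.2533,0.1427,0],-0.0144],
    [1,[-0.2533,0.1427,0.04],-0.0144],
    [1,[-0.2533,0.1427,0.1],-0.0144],
    [1,[-0.2533,0.1427,0.1467],-0.0144],
    [1,[-0.2533,0.1427,0.1467],-0.0144],
  ],
)

```text
t: 4.62
tcp_pos: [0.6618, -0.1831, 0.2813]
tcp_rot: [0.7, 0.715, -0.002, -0.003]
contact_force: [0.0, 0.0, 0.1]
grip_width: 0.0857
gripper_force: 0.0
```

```bash
python3 go.py plug
python3 - <<'E'
from h import *
d=snap("wrist");im=d["color"].copy();print(telemetry.sense()["tcp_pos"])
T=pose(telemetry.sense())
for k in(.13,.155,.173):
    p=pix(d,(T@[0,0,k,1])[:3]);cv2.circle(im,(int(p[1]),int(p[0])),3,(255,0,255),-1)
p=pix(d,[.6635,-.1835,.043]);cv2.circle(im,(int(p[1]),int(p[0])),3,(0,255,0),-1);cv2.imwrite("pics/w2.png",im)
E
```

```text
4.625 [ 0.6618 -0.1831  0.2813] [ 0.49  0.6  -0.41  1.55  0.26  1.06  0.03]
plug from 0.6635 -0.1835 (array([-0.4,  1.7, -0. ]), np.float64(0.02))
plug to 0.4632 0.1302 (array([ 317.4, -191.9,    1.8]), np.float64(6.72))
[ 0.66292064 -0.18307821  0.2838911 ]
```

View pics/w2.png

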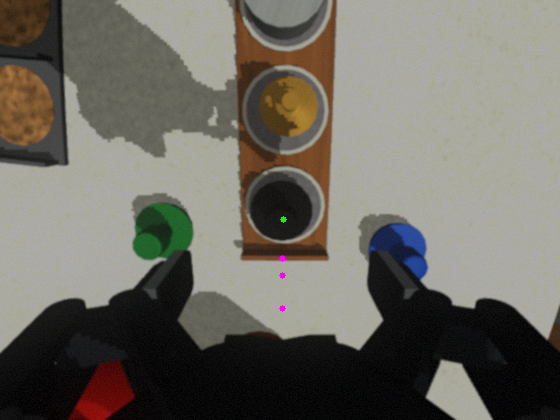

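Run:
```python
from go import *
d=snap("wrist");print(telemetry.sense()["tcp_pos"])
for n,px in(("plug",(205,285)),("spindle",(109,285.5))):
    x,y,a=place(O,P[n]);print(n,pix(d,[x,y,.007]),world(d,px,.007),x,y)
```

```text
[ 0.66368373 -0.1831172   0.28571745]
plug [204.7615303  280.36824477] [ 0.66748067 -0.1836034   0.007     ] 0.663456819414482 -0.18347420244808094
spindle [110.95534529 280.37714524] [ 0.66588543 -0.10389932  0.007     ] 0.6618189398048273 -0.10549140081602698
```

Converted, 88 mm / 750 = 0.1173, 60 mm / 750 = 0.08.

Emit:
apply_moves(
  commands=[
    [1,[0,0.0027,0.04],0],
    [1,[0,0.0027,0.08],0],
    [1,[0,0.0027,0.1173],0],
    [1,[0,0.0027,0.1173],0],
    [0,[0,0.0027,0.1173],0],
    [0,[0,0.0027,0.1173],0],
    [0,[0,0.0027,0.1173],0],
    [0,[0,0.0027,0.1173],0],
  ],
)

```text
t: 5.72
tcp_pos: [0.6655, -0.1832, 0.1979]
tcp_rot: [0.7, 0.714, 0.0, 0.001]
contact_force: [-1.7, 0.2, 5.2]
grip_width: 0.0224
gripper_force: 58.7
```

Converted, -135 mm / 750 = -0.18, -120 mm / 750 = -0.16.

Emit:
apply_moves(
  commands=[
    [0,[0,0,-0.02],0],
    [0,[0,0,-0.06],0],
    [0,[0,0,-0.1133],0],
    [0,[0,0,-0.16],0],
    [0,[0,0,-0.18],0],
    [0,[0,0,-0.18],0],
  ],
)

```text
t: 6.48
tcp_pos: [0.6653, -0.183, 0.3326]
tcp_rot: [0.7, 0.714, 0.0, 0.001]
contact_force: [-0.3, 0.1, -1.7]
grip_width: 0.0222
gripper_force: 58.8
```

```bash
python3 go.py plug
python3 - <<'E'
from h import *
d=snap("wrist");cv2.imwrite("pics/w3.png",d["color"])
s=telemetry.sense();print(s["grip_width"],s["contact_force"])
E
```

```text
6.475 [ 0.6653 -0.183   0.3326] [ 0.5   0.55 -0.42  1.5   0.24  1.14  0.05]
plug from 0.6635 -0.1835 (array([-0.4, -1.9, -0. ]), np.float64(-0.0))
plug to 0.4632 0.1302 (array([ 317.4, -195.5,   -0.5]), np.float64(6.7))
0.022346756721487032 [ 0.40575548 -0.41185507 -1.41381934]
```

View pics/w3.png

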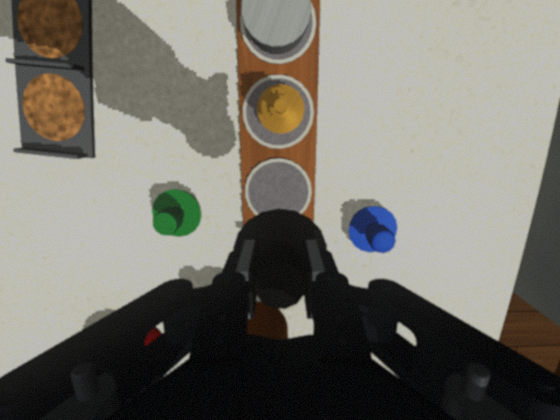

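Only the dark plug left the tray. It hangs upright at (250,281), and its saucer at (191,278) is now bare.

Converted, 317 mm / 750 = 0.4227, -195 mm / 750 = -0.26, 6.7 degrees / 90 = 0.0744.

Emit:
apply_moves(
  commands=[
    [0,[0.0333,-0.02,0],0.0056],
    [0,[0.1,-0.0613,0],0.0178],
    [0,[0.1667,-0.1027,0],0.03],
    [0,[0.2333,-0.144,0],0.0422],
    [0,[0.3,-0.184,0],0.0544],
    [0,[0.3667,-0.2253,0],0.0667],
    [0,[0.4067,-0.2507,0],0.0722],
    [0,[0.4227,-0.26,0],0.0744],
  ],
)

```text
t: 7.52
tcp_pos: [0.4617, 0.1312, 0.3303]
tcp_rot: [0.739, 0.674, -0.001, -0.001]
contact_force: [0.1, -0.3, -0.2]
grip_width: 0.0223
gripper_force: 58.9
```

```bash
python3 - <<'E'
from h import *
d=snap("wrist");d=snap("wrist");d=snap("wrist");d=snap("wrist");cv2.imwrite("pics/w4.png",d["color"]);p=world(d,(0,0),0)
E
python3 go.py plug
```

```text
7.725 [0.4642 0.1283 0.3311] [ 0.16  0.21 -0.58  2.    0.14  0.97 -0.59]
plug from 0.6635 -0.1835 (array([-2.909e+02,  2.287e+02,  1.000e-01]), np.float64(-6.8))
plug to 0.4632 0.1302 (array([ 1.7, -1.2, -0. ]), np.float64(-0.1))
```

View pics/w4.png

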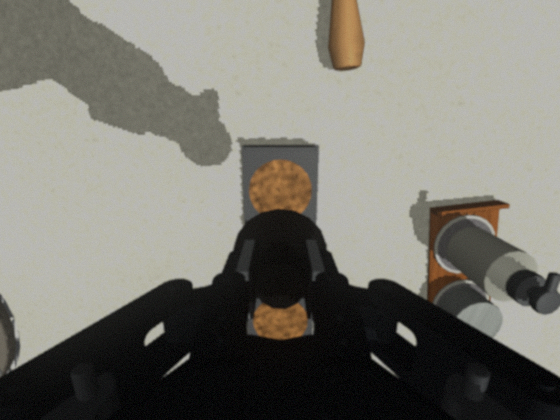

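The plug hangs over the leftmost cork (centre near (190,281)) and in line with the rack.

Emit:
apply_moves(
  commands=[
    [0,[0.0027,-0.0013,0.0533],0],
    [0,[0.0027,-0.0013,0.1067],0],
    [0,[0.0027,-0.0013,0.1467],0],
    [0,[0.0027,-0.0013,0.1667],0],
    [0,[0.0027,-0.0013,0.1747],0],
    [0,[0.0027,-0.0013,0.1767],0],
    [0,[0.0027,-0.0013,0.1767],0],
    [0,[0.0027,-0.0013,0.1767],0],
  ],
)

```text
t: 8.72
tcp_pos: [0.4631, 0.1319, 0.1999]
tcp_rot: [0.74, 0.672, 0.001, 0.001]
contact_force: [0.2, 0.3, -1.1]
grip_width: 0.0224
gripper_force: 58.9
```

Converted, -110 mm / 750 = -0.1467, -60 mm / 750 = -0.08.

Emit:
apply_moves(
  commands=[
    [0,[0,-0.0013,0.002],0],
    [0,[0,-0.0013,0.002],0],
    [0.4,[0,-0.0013,0.002],0],
    [0.6,[0,-0.0013,0.002],0],
    [0.8,[0,-0.0013,0],0],
    [1,[0,-0.0013,-0.02],0],
    [1,[0,-0.0013,-0.08],0],
    [1,[0,-0.0013,-0.1467],0],
  ],
)

```text
t: 9.72
tcp_pos: [0.4614, 0.132, 0.3109]
tcp_rot: [0.74, 0.673, -0.0, -0.0]
contact_force: [0.7, -0.2, 0.7]
grip_width: 0.0856
gripper_force: 0.0
```

```bash
python3 - <<'E'
from h import *
d=snap("wrist");d=snap("top");cv2.imwrite("pics/t5.png",d["color"])
for r in spotter.pinpoint("top","plug")[:4]: print(np.round(r["pixel"]),round(r["confidence"],2),world(d,r["pixel"],.006)[:2].round(4))
E
python3 go.py spindle
```

```text
[154. 374.] 0.81 [ 0.7689 -0.2216]
[267. 223.] 0.69 [0.4592 0.1284]
[239. 366.] 0.64 [ 0.5538 -0.2106]
9.875 [0.4628 0.1326 0.3127] [ 0.16  0.23 -0.59  2.02  0.16  0.93 -0.62]
spindle from 0.6618 -0.1055 (array([-217.9,  220.9,    1.2]), np.float64(-6.71))
spindle to 0.4557 0.0525 (array([-80.4,   0.6,  -0.1]), np.float64(-0.0))
```

Converted, 222 mm / 750 = 0.296, -218 mm / 750 = -0.2907, -6.7 degrees / 90 = -0.0744.

Emit:
apply_moves(
  commands=[
    [1,[-0.0267,0.0267,-0.04],-0.0078],
    [1,[-0.0773,0.08,-0.04],-0.02],
    [1,[-0.1307,0.1333,-0.04],-0.0333],
    [1,[-0.184,0.1867,-0.04],-0.0478],
    [1,[-0.2373,0.2413,-0.04],-0.0611],
    [1,[-0.2773,0.2827,-0.04],-0.0711],
    [1,[-0.2907,0.296,-0.0267],-0.0744],
    [1,[-0.2907,0.296,0.0133],-0.0744],
  ],
)

```text
t: 10.88
tcp_pos: [0.6625, -0.1072, 0.2989]
tcp_rot: [0.7, 0.714, 0.001, 0.001]
contact_force: [-0.5, 0.7, -0.6]
grip_width: 0.0851
gripper_force: 0.0
```

```bash
python3 - <<'E'
from h import *
for i in range(3): d=snap("wrist")
cv2.imwrite("pics/w6.png",d["color"])
for k in("spindle","tin"):
  for r in spotter.pinpoint("wrist",k)[:2]: print(k,np.round(r["pixel"]),round(r["confidence"],2),world(d,r["pixel"],.007)[:2].round(4))
E
python3 go.py spindle
```

```text
spindle [200. 286.] 0.61 [ 0.6632 -0.1038]
tin [112. 284.] 0.82 [ 0.6596 -0.0277]
11.125 [ 0.6617 -0.1053  0.2996] [ 0.41  0.55 -0.45  1.58  0.26  1.07 -0.09]
spindle from 0.6618 -0.1055 (array([-0.2,  0.1, -0. ]), np.float64(0.09))
spindle to 0.4557 0.0525 (array([ 1.624e+02, -2.023e+02,  1.000e-01]), np.float64(6.79))
```

View pics/w6.png

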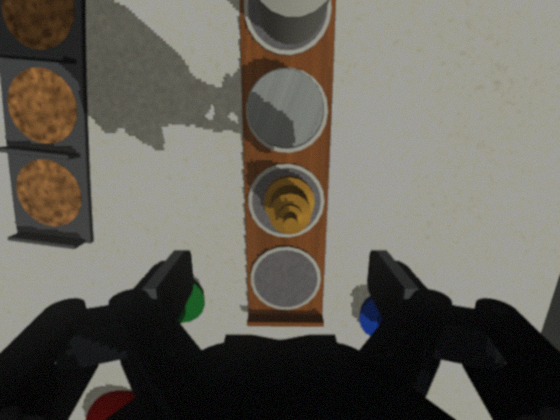

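The brass spindle stands at (205,289), in the line of the fingers, next to the bare plug saucer at (277,286).

Emit:
apply_moves(
  commands=[
    [1,[0.0013,0.0013,0.0533],0],
    [1,[0.0013,0.0013,0.1067],0],
    [1,[0.0013,0.0013,0.14],0],
    [1,[0.0013,0.0013,0.14],0],
    [0,[0.0013,0.0013,0.14],0],
    [0,[0.0013,0.0013,0.14],0],
    [0,[0.0013,0.0013,0.14],0],
    [0,[0.0013,0.0013,0.14],0],
  ],
)

```text
t: 12.12
tcp_pos: [0.6636, -0.1054, 0.1959]
tcp_rot: [0.7, 0.714, 0.001, 0.001]
contact_force: [0.5, -0.0, 5.6]
grip_width: 0.0304
gripper_force: 59.7
```

Converted, -135 mm / 750 = -0.18, -120 mm / 750 = -0.16.

Emit:
apply_moves(
  commands=[
    [0,[0,0,-0.02],0],
    [0,[0,0,-0.06],0],
    [0,[0,0,-0.1133],0],
    [0,[0,0,-0.16],0],
    [0,[0,0,-0.18],0],
    [0,[0,0,-0.18],0],
  ],
)

```text
t: 12.88
tcp_pos: [0.6628, -0.1053, 0.3299]
tcp_rot: [0.7, 0.715, 0.0, 0.001]
contact_force: [0.9, 0.4, -1.8]
grip_width: 0.0304
gripper_force: 59.5
```

```bash
python3 go.py spindle
```

```text
12.875 [ 0.6628 -0.1053  0.3299] [ 0.42  0.53 -0.46  1.55  0.25  1.12 -0.08]
spindle from 0.6618 -0.1055 (array([-0.2, -1. , -0. ]), np.float64(0.0))
spindle to 0.4557 0.0525 (array([ 162.1, -203.7,   -0.3]), np.float64(6.71))
```

Converted, -203 mm / 750 = -0.2707, 162 mm / 750 = 0.216, 1.8 degrees / 90 = 0.02.

Emit:
apply_moves(
  commands=[
    [0,[0.0173,-0.0213,0],0.0056],
    [0,[0.0573,-0.072,0],0.02],
    [0,[0.1,-0.1253,0],0.0344],
    [0,[0.1427,-0.1787,0],0.0489],
    [0,[0.1827,-0.2293,0],0.0633],
    [0,[0.208,-0.2613,0],0.0722],
    [0,[0.216,-0.2707,0],0.0744],
    [0,[0.216,-0.2707,0],0.0744],
  ],
)

```text
t: 13.88
tcp_pos: [0.4564, 0.0521, 0.3285]
tcp_rot: [0.74, 0.673, -0.0, -0.0]
contact_force: [1.1, -0.9, -1.9]
grip_width: 0.0303
gripper_force: 59.7
```

```bash
python3 go.py spindle
```

```text
13.875 [0.4564 0.0521 0.3285] [ 0.31  0.17 -0.56  2.05  0.11  0.95 -0.41]
spindle from 0.6618 -0.1055 (array([-1.372e+02,  2.195e+02, -1.000e-01]), np.float64(-6.68))
spindle to 0.4557 0.0525 (array([ 0.4, -0.7,  0. ]), np.float64(0.03))
```

Converted, 133 mm / 750 = 0.1773, 131 mm / 750 = 0.1747.

Emit:
apply_moves(
  commands=[
    [0,[0,-0.0013,0.0533],0],
    [0,[0,-0.0013,0.1067],0],
    [0,[0,-0.0013,0.1467],0],
    [0,[0,-0.0013,0.1667],0],
    [0,[0,-0.0013,0.1747],0],
    [0,[0,-0.0013,0.1773],0],
    [0,[0,-0.0013,0.1773],0],
    [0,[0,-0.0013,0.1773],0],
  ],
)

```text
t: 14.88
tcp_pos: [0.4558, 0.0525, 0.1969]
tcp_rot: [0.74, 0.672, 0.001, 0.001]
contact_force: [0.2, -0.6, -1.5]
grip_width: 0.0304
gripper_force: 59.7
```

Converted, -110 mm / 750 = -0.1467, 1.5 mm / 750 = 0.002.

Emit:
apply_moves(
  commands=[
    [0,[0,0,0.002],0],
    [0,[0,0,0.002],0],
    [0.5,[0,0,0.002],0],
    [0.7,[0,0,0.002],0],
    [0.9,[0,0,0],0],
    [1,[0,0,-0.02],0],
    [1,[0,0,-0.08],0],
    [1,[0,0,-0.1467],0],
  ],
)

```text
t: 15.88
tcp_pos: [0.4551, 0.0526, 0.3079]
tcp_rot: [0.74, 0.673, -0.0, -0.0]
contact_force: [0.9, -0.5, -0.2]
grip_width: 0.0852
gripper_force: 0.0
```

```bash
python3 go.py tin
python3 - <<'E'
from h import *
d=snap("wrist")
for k in("spindle","plug"):
  for r in spotter.pinpoint("wrist",k)[:3]: print(k,np.round(r["pixel"]),round(r["confidence"],2),world(d,r["pixel"],.006)[:2].round(4))
E
```

```text
15.875 [0.4551 0.0526 0.3079] [ 0.31  0.2  -0.58  2.07  0.13  0.91 -0.43]
tin from 0.6602 -0.0275 (array([-6.020e+01,  2.118e+02, -2.000e-01]), np.float64(-6.67))
tin to 0.4483 -0.0251 (array([-78. ,   0.6,  -0. ]), np.float64(0.04))
spindle [195. 282.] 0.59 [0.4576 0.0544]
spindle [230. 279.] 0.34 [0.4515 0.0194]
plug [108. 280.] 0.6 [0.4632 0.1335]
```

Converted, 212 mm / 750 = 0.2827, 196 mm / 750 = 0.2613, -6.7 degrees / 90 = -0.0744.

Emit:
apply_moves(
  commands=[
    [1,[-0.0107,0.0333,-0.02],-0.0078],
    [1,[-0.0267,0.0933,-0.0267],-0.0244],
    [1,[-0.044,0.1533,-0.0267],-0.04],
    [1,[-0.0613,0.2133,-0.0267],-0.0556],
    [1,[-0.0747,0.2613,-0.0133],-0.0689],
    [1,[-0.08,0.2827,0],-0.0744],
    [1,[-0.08,0.2827,0.0133],-0.0744],
    [1,[-0.08,0.2827,0.0133],-0.0744],
  ],
)

```text
t: 17.02
tcp_pos: [0.659, -0.0266, 0.2947]
tcp_rot: [0.699, 0.715, -0.001, -0.002]
contact_force: [-0.3, -0.9, 0.0]
grip_width: 0.0852
gripper_force: 0.0
```

```bash
python3 - <<'E'
from h import *
for i in range(3): d=snap("wrist")
cv2.imwrite("pics/w7.png",d["color"])
for k in("tin","pump"):
  for r in spotter.pinpoint("wrist",k)[:2]: print(k,np.round(r["pixel"]),round(r["confidence"],2),world(d,r["pixel"],.007)[:2].round(4))
E
python3 go.py tin
```

```text
tin [200. 281.] 0.67 [ 0.6616 -0.0257]
pump [117. 286.] 0.63 [0.6635 0.0467]
17.275 [ 0.6604 -0.0271  0.2971] [ 0.33  0.55 -0.5   1.61  0.29  1.06 -0.23]
tin from 0.6602 -0.0275 (array([-0.4, -0.2, -0. ]), np.float64(0.04))
tin to 0.4483 -0.0251 (array([ 6.60e+00, -2.12e+02, -2.00e-01]), np.float64(6.75))
```

View pics/w7.png

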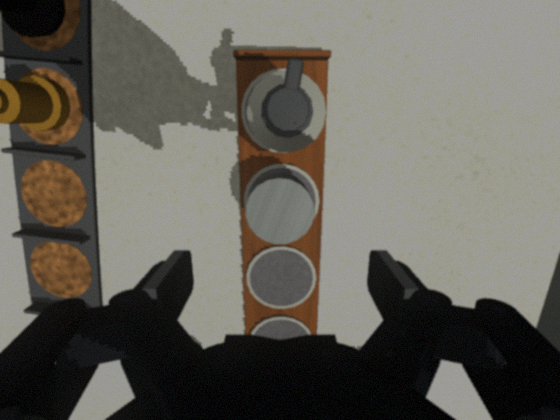

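The tin at (205,280) is centred between the fingers. The pump's spout points left, away from the tin, and the spindle and plug stand on their corks.

Converted, 114 mm / 750 = 0.152, 105 mm / 750 = 0.14.

Emit:
apply_moves(
  commands=[
    [1,[0,0,0.0533],0],
    [1,[0,0,0.1067],0],
    [1,[0,0,0.14],0],
    [1,[0,0,0.152],0],
    [1,[0,0,0.152],0],
    [0,[0,0,0.152],0],
    [0,[0,0,0.152],0],
    [0,[0,0,0.152],0],
  ],
)

```text
t: 18.27
tcp_pos: [0.6614, -0.0275, 0.1841]
tcp_rot: [0.7, 0.714, 0.001, 0.001]
contact_force: [-1.3, 0.7, 5.3]
grip_width: 0.0542
gripper_force: 62.3
```

Converted, -145 mm / 750 = -0.1933, -125 mm / 750 = -0.1667.

Emit:
apply_moves(
  commands=[
    [0,[0,0,0],0],
    [0,[0,0,-0.02],0],
    [0,[0,0,-0.06],0],
    [0,[0,0,-0.1133],0],
    [0,[0,0,-0.1667],0],
    [0,[0,0,-0.1933],0],
    [0,[0,0,-0.1933],0],
  ],
)

```text
t: 19.15
tcp_pos: [0.6611, -0.0274, 0.3288]
tcp_rot: [0.7, 0.714, 0.001, 0.001]
contact_force: [0.0, 0.0, -2.7]
grip_width: 0.0542
gripper_force: 63.3
```

```bash
python3 go.py tin
```

```text
19.15 [ 0.6611 -0.0274  0.3288] [ 0.34  0.52 -0.51  1.58  0.27  1.11 -0.21]
tin from 0.6602 -0.0275 (array([-0. , -0.9, -0. ]), np.float64(-0.0))
tin to 0.4483 -0.0251 (array([   6.8, -212.7,   -0.7]), np.float64(6.7))
```

Converted, -212 mm / 750 = -0.2827, -145 mm / 750 = -0.1933, 6.7 degrees / 90 = 0.0744.

Emit:
apply_moves(
  commands=[
    [0,[0.0013,-0.02,0],0.0056],
    [0,[0.0027,-0.0733,0],0.0189],
    [0,[0.004,-0.1333,0],0.0344],
    [0,[0.0067,-0.1933,0],0.05],
    [0,[0.008,-0.2467,0],0.0656],
    [0,[0.0093,-0.276,0],0.0722],
    [0,[0.0093,-0.2827,0],0.0744],
    [0,[0.0093,-0.2827,0],0.0744],
  ],
)

```text
t: 20.15
tcp_pos: [0.4488, -0.0252, 0.3266]
tcp_rot: [0.74, 0.672, -0.0, -0.0]
contact_force: [0.9, 1.1, -1.1]
grip_width: 0.0539
gripper_force: 63.5
```

```bash
python3 go.py tin
```

```text
20.15 [ 0.4488 -0.0252  0.3266] [ 0.47  0.15 -0.55  2.07  0.1   0.94 -0.23]
tin from 0.6602 -0.0275 (array([ 1.790e+01,  2.106e+02, -1.000e-01]), np.float64(-6.7))
tin to 0.4483 -0.0251 (array([-0. , -0.5,  0. ]), np.float64(0.0))
```

Converted, 143 mm / 750 = 0.1907, 142 mm / 750 = 0.1893.

Emit:
apply_moves(
  commands=[
    [0,[0,0,0.0533],0],
    [0,[0,0,0.1067],0],
    [0,[0,0,0.1533],0],
    [0,[0,0,0.18],0],
    [0,[0,0,0.1893],0],
    [0,[0,0,0.1907],0],
    [0,[0,0,0.1907],0],
    [0,[0,0,0.1907],0],
  ],
)

```text
t: 21.15
tcp_pos: [0.4491, -0.025, 0.185]
tcp_rot: [0.74, 0.672, 0.001, 0.001]
contact_force: [0.1, 0.1, -0.8]
grip_width: 0.0541
gripper_force: 63.5
```

Emit:
apply_moves(
  commands=[
    [0,[0,0,0.002],0],
    [0,[0,0,0.002],0],
    [0.8,[0,0,0.002],0],
    [0.9,[0,0,0.002],0],
    [1,[0,0,0.002],0],
    [1,[0,0,-0.0267],0],
    [1,[0,0,-0.0867],0],
    [1,[0,0,-0.1667],0],
  ],
)

```text
t: 22.15
tcp_pos: [0.4479, -0.0251, 0.3096]
tcp_rot: [0.74, 0.673, -0.001, -0.001]
contact_force: [1.0, -0.2, 0.7]
grip_width: 0.0855
gripper_force: 0.0
```

```bash
python3 go.py pump
python3 - <<'E'
from h import *
d=snap("wrist")
for k in("tin",):
  for r in spotter.pinpoint("wrist",k)[:3]: print(k,np.round(r["pixel"]),round(r["confidence"],2),world(d,r["pixel"],.006)[:2].round(4))
E
```

```text
22.15 [ 0.4479 -0.0251  0.3096] [ 0.48  0.18 -0.57  2.09  0.12  0.91 -0.25]
pump from 0.6585 0.0505 (array([ 95.3, 202.5,  -0.6]), np.float64(-6.68))
pump to 0.4408 -0.1028 (array([-78. ,   0.3,  -0. ]), np.float64(0.02))
tin [197. 282.] 0.77 [ 0.4499 -0.0249]
```

Converted, 203 mm / 750 = 0.2707, 190 mm / 750 = 0.2533, -6.7 degrees / 90 = -0.0744.

Emit:
apply_moves(
  commands=[
    [1,[0.016,0.0333,-0.02],-0.0089],
    [1,[0.044,0.0933,-0.04],-0.0256],
    [1,[0.072,0.1533,-0.04],-0.0422],
    [1,[0.1,0.2133,-0.04],-0.0589],
    [1,[0.1187,0.2533,-0.04],-0.07],
    [1,[0.1267,0.2707,-0.04],-0.0744],
    [1,[0.1267,0.2707,-0.0267],-0.0744],
    [1,[0.1267,0.2707,-0.0267],-0.0744],
  ],
)

```text
t: 23.25
tcp_pos: [0.6583, 0.0493, 0.3275]
tcp_rot: [0.7, 0.714, -0.002, -0.001]
contact_force: [-0.5, -0.5, -0.3]
grip_width: 0.0853
gripper_force: 0.0
```

```bash
python3 - <<'E'
from h import *
for i in range(3): d=snap("wrist")
cv2.imwrite("pics/w8.png",d["color"])
for k in("pump","pump_saucer"):
  for r in spotter.pinpoint("wrist",k)[:3]: print(k,np.round(r["pixel"]),round(r["confidence"],2),world(d,r["pixel"],.007)[:2].round(4))
E
python3 go.py pump
```

```text
pump [192. 283.] 0.56 [0.6619 0.0495]
pump [257.  90.] 0.47 [ 0.4507 -0.0278]
23.5 [0.6594 0.0497 0.3297] [ 0.26  0.53 -0.57  1.58  0.3   1.12 -0.36]
pump from 0.6585 0.0505 (array([ 0.8, -0.8, -0. ]), np.float64(-0.03))
pump to 0.4408 -0.1028 (array([-148. , -221.7,   -0. ]), np.float64(6.68))
```

View pics/w8.png

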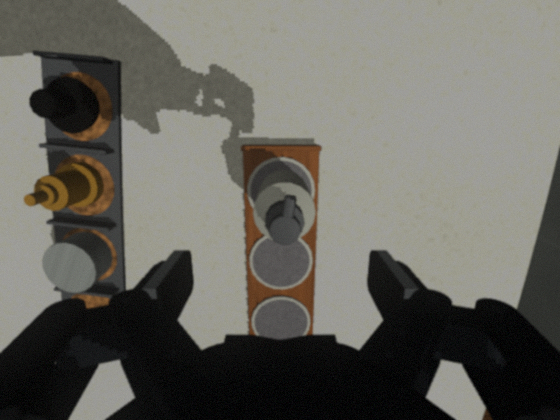

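The pump bottle at (200,283) is centred between the fingers. Plug, spindle and tin stand on corks 1–3 of the rack.

Converted, 107 mm / 750 = 0.1427, 98 mm / 750 = 0.1307.

Emit:
apply_moves(
  commands=[
    [1,[0.0013,0,0.0533],0],
    [1,[0.0013,0,0.1],0],
    [1,[0.0013,0,0.1307],0],
    [1,[0.0013,0,0.1427],0],
    [1,[0.0013,0,0.1427],0],
    [0,[0.0013,0,0.1427],0],
    [0,[0.0013,0,0.1427],0],
    [0,[0.0013,0,0.1427],0],
  ],
)

```text
t: 24.5
tcp_pos: [0.6605, 0.0513, 0.2238]
tcp_rot: [0.7, 0.714, 0.001, 0.001]
contact_force: [0.5, -0.3, 4.9]
grip_width: 0.0481
gripper_force: 62.1
```

Converted, -110 mm / 750 = -0.1467, -105 mm / 750 = -0.14.

Emit:
apply_moves(
  commands=[
    [0,[0,0,0],0],
    [0,[0,0,-0.02],0],
    [0,[0,0,-0.06],0],
    [0,[0,0,-0.1067],0],
    [0,[0,0,-0.14],0],
    [0,[0,0,-0.1467],0],
    [0,[0,0,-0.1467],0],
  ],
)

```text
t: 25.38
tcp_pos: [0.6594, 0.051, 0.3317]
tcp_rot: [0.7, 0.715, -0.0, -0.0]
contact_force: [-0.2, -0.2, -1.5]
grip_width: 0.0482
gripper_force: 62.2
```

```bash
python3 go.py pump
```

```text
25.375 [0.6594 0.051  0.3317] [ 0.26  0.53 -0.57  1.57  0.3   1.13 -0.36]
pump from 0.6585 0.0505 (array([-0.5, -0.9,  0. ]), np.float64(0.0))
pump to 0.4408 -0.1028 (array([-1.491e+02, -2.218e+02,  2.000e-01]), np.float64(6.71))
```

Converted, -222 mm / 750 = -0.296, -213 mm / 750 = -0.284, 6.7 degrees / 90 = 0.0744.

Emit:
apply_moves(
  commands=[
    [0,[-0.0147,-0.0227,0],0.0056],
    [0,[-0.0507,-0.076,0],0.0189],
    [0,[-0.0907,-0.1347,0],0.0333],
    [0,[-0.1307,-0.1947,0],0.0489],
    [0,[-0.168,-0.2507,0],0.0633],
    [0,[-0.1907,-0.284,0],0.0711],
    [0,[-0.1987,-0.296,0],0.0744],
    [0,[-0.1987,-0.296,0],0.0744],
  ],
)

```text
t: 26.38
tcp_pos: [0.441, -0.1025, 0.3318]
tcp_rot: [0.74, 0.672, -0.0, -0.0]
contact_force: [0.5, 0.3, -0.9]
grip_width: 0.0485
gripper_force: 62.3
```

```bash
python3 go.py pump
```

```text
26.375 [ 0.441  -0.1025  0.3318] [ 0.64  0.15 -0.55  2.06  0.09  0.96 -0.05]
pump from 0.6585 0.0505 (array([173.2, 201.9,  -0. ]), np.float64(-6.72))
pump to 0.4408 -0.1028 (array([-0.3, -0.1, -0. ]), np.float64(-0.02))
```

Target z is about 0.2225, so I'm lowering 108 mm.

Converted, 108 mm / 750 = 0.144, 107 mm / 750 = 0.1427.

Emit:
apply_moves(
  commands=[
    [0,[0,0,0.0467],0],
    [0,[0,0,0.0933],0],
    [0,[0,0,0.124],0],
    [0,[0,0,0.1373],0],
    [0,[0,0,0.1427],0],
    [0,[0,0,0.144],0],
    [0,[0,0,0.144],0],
    [0,[0,0,0.144],0],
  ],
)

```text
t: 27.38
tcp_pos: [0.4412, -0.1026, 0.2248]
tcp_rot: [0.74, 0.672, 0.0, 0.001]
contact_force: [0.3, 0.7, -1.0]
grip_width: 0.0478
gripper_force: 62.3
```

Emit:
apply_moves(
  commands=[
    [0,[0,0,0.002],0],
    [0,[0,0,0.002],0],
    [0.75,[0,0,0.002],0],
    [0.9,[0,0,0.002],0],
    [1,[0,0,0.002],0],
    [1,[0,0,-0.02],0],
    [1,[0,0,-0.08],0],
    [1,[0,0,-0.16],0],
  ],
)

```text
t: 28.38
tcp_pos: [0.4403, -0.1023, 0.3456]
tcp_rot: [0.74, 0.673, -0.0, -0.001]
contact_force: [0.9, -1.4, 0.1]
grip_width: 0.0854
gripper_force: 0.0
```

Converted, 200 mm / 750 = 0.2667, 170 mm / 750 = 0.2267.

Emit:
apply_moves(
  commands=[
    [1,[-0.0133,0.0533,-0.04],0],
    [1,[-0.0267,0.1067,-0.0533],0],
    [1,[-0.0267,0.1733,-0.0533],0],
    [1,[-0.0267,0.2267,-0.0533],0],
    [1,[-0.0267,0.2667,-0.0533],0],
    [1,[-0.0267,0.2667,-0.0533],0],
    [1,[-0.0267,0.2667,-0.0533],0],
  ],
)

```text
t: 29.25
tcp_pos: [0.6376, -0.1414, 0.3848]
tcp_rot: [0.74, 0.672, -0.0, -0.0]
contact_force: [0.1, 0.0, 0.6]
grip_width: 0.0853
gripper_force: 0.0
```

Run:
```python
from go import *
d=snap("top");im=d["color"];cv2.imwrite("pics/t9.png",cv2.resize(im[130:330,180:480],None,fx=2.6,fy=2.6,interpolation=cv2.INTER_CUBIC))
for c in("top","side"):
  if c=="side": d=snap(c)
  for k in P:
    print(c,k,np.round(place(N,-P[k])[:2],4),[(round(r["confidence"],2),world(d,r["pixel"],.006)[:2].round(4)) for r in spotter.pinpoint(c,k)[:3]])
```

```text
top plug [0.4632 0.1302] [(0.88, array([ 0.552 , -0.2068])), (0.87, array([0.4578, 0.1342]))]
top spindle [0.4557 0.0525] [(0.57, array([0.4579, 0.0516]))]
top tin [ 0.4483 -0.0251] [(0.68, array([ 0.4437, -0.0314]))]
top pump [ 0.4408 -0.1028] [(0.86, array([ 0.4404, -0.1069])), (0.72, array([ 0.6637, -0.1801])), (0.58, array([0.4601, 0.1325]))]
side plug [0.4632 0.1302] [(0.73, array([0.4545, 0.1261])), (0.65, array([ 0.5613, -0.2087])), (0.57, array([ 0.7585, -0.2185]))]
side spindle [0.4557 0.0525] [(0.73, array([0.4543, 0.0478]))]
side tin [ 0.4483 -0.0251] [(0.48, array([ 0.452 , -0.0205])), (0.48, array([0.5368, 0.3783]))]
side pump [ 0.4408 -0.1028] [(0.59, array([ 0.4439, -0.0999]))]
```

View pics/t9.png

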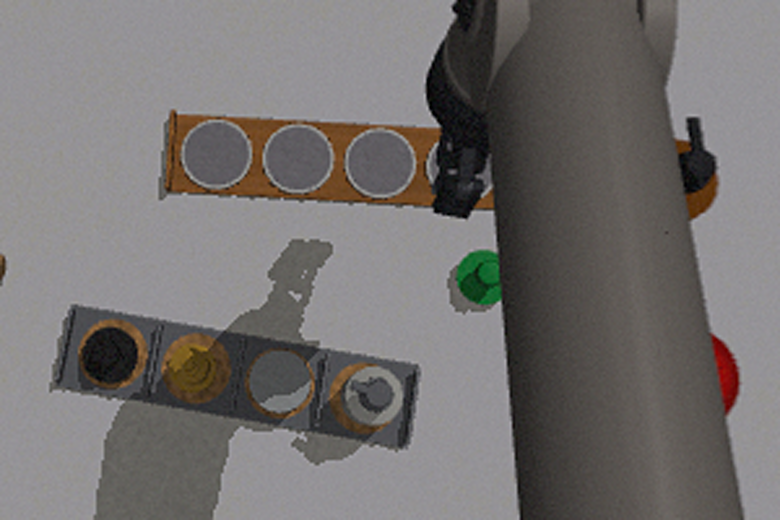

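The crop shows plug (353,110), spindle (368,197), tin (380,280) and pump (397,372) upright, each on its own cork. The old tray is empty and the gripper is clear.

```bash
python3 -c "
from h import *
print(workorder.job_done())"
```

```text
the job is handed in; nothing more can be done
None
```

I moved all four things to the rack in reverse order (left to right: plug, spindle, tin, pump), each upright on its own cork and released, and handed the job in at about 29 of the 104 s; no verdict came back.

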